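Find and open the access flap of a bench wiring duct

TASK

One of the four identical cover plates on the bench's wiring duct is the access flap to the sockets inside; the other three are screwed down. With the fingertips, press lightly on the ribbed end of the plates in turn to find the one that rocks, then push that end down into the duct so that the other end tips up, and push the raised end back until the plate stands upright and stays open. Press and push only, without gripping the plate, and leave everything else on the bench where it is.

Things in the scene. Friction and masses are not known exactly. Their poses are not given: they have to be found in the camera images.
- duct: Fixed grey sheet-metal wiring duct, 182 (x) by 500 (y) by 90 mm high; origin: centre of its underside; x across it away from the robot, y along it, z up; yaw within 0.2 rad. On top, at y = +150, +50, -50, -150 mm, lie four identical flush aluminium cover plates, 150 (x -75 to +75) by 90 by 5 mm, each with five thin black ribs at its far (+x) end. Flat 52 mm ledges at both ends.
- flap (a joint): Angle (rad) of the access flap, whichever plate it is: 0 flush, 1.57 upright, 1.75 its stop. It turns on a pivot along y at duct x = +25 mm, 2.5 mm under the top: the ribbed end (50 mm beyond the pivot) goes down as the near end (100 mm) rises in front of the hand. Friction keeps it where it is left; about 0.1 N m opens it; 3 to 5 N on the ribs. The other plates only sink up to 3 mm, level, on foam seals.
- pad_1 (a point): Point on the duct's top over the middle of the ribs of plate 1 (duct x +61, y +150, z +90 mm): 14 mm from the plate's far edge, 36 mm beyond the pivot line. Fixed to the duct, with its axes; it does not move with the plate. The duct is hollow under each plate: past the pivot the opening is 52 (x) by 94 mm (y), free down to 30 mm above the bench, so a fingertip can follow the ribbed end in.
- pad_2 (a point): The same point over the ribs of plate 2 (duct x +61, y +50, z +90 mm), fixed to the duct.
- pad_3 (a point): The same point over the ribs of plate 3 (duct x +61, y -50, z +90 mm), fixed to the duct.
- pad_4 (a point): The same point over the ribs of plate 4 (duct x +61, y -150, z +90 mm), fixed to the duct.
- adaptor: Bystander: steel barrel adaptor, 19 mm diameter, 46 mm tall, standing on an end ledge of the duct; origin at the centre of its underside.
- screwdriver: Bystander: screwdriver 190 mm long with a black handle, lying on the bench beyond the duct; origin under it, length along its x.
- tape: Bystander: roll of white tape lying flat, 84 mm across, 24 mm high, on the bench on the robot's side of the duct; origin at the centre of its underside.
- meter: Bystander: grey hand meter lying on its back, 75 by 150 by 42 mm, beyond the duct; origin at the centre of its underside.
- mug: Bystander: white mug, 82 mm across, 92 mm tall, to the left of the duct; origin at the centre of its underside.
- mouse: Bystander: black computer mouse, 105 by 60 by 36 mm, on a blue notebook at the right; origin at the centre of its underside.
- keyboard: Bystander: black keyboard, 135 by 440 by 23 mm, on the robot's side at the left; origin at the centre of its underside.
- headphones: Bystander: black headphones lying flat, about 200 by 200 by 42 mm, to the right of the duct; origin on the bench midway between the ear cups.

How it is judged:
By the outcome, as a careful person would: the job done as asked, in the order asked, and still so for the second after the job is handed in, with the robot touching nothing.
It also fails if it takes over 54 s, if anything falls off the work surface, if the arm or the gripper's body presses on something with over 40 N, if the wrist force passes 120 N, or if a joint passes its speed limit or range.

ROBOT

A 6-joint arm with a two-finger parallel gripper is mounted at the origin on the work surface. World frame = base frame: x ahead of the robot, y to its left, z up, the work surface at z = 0. Lengths are in m, angles in rad, forces in N, time in s.
With the tool pointing down it reaches from about 0.3 to 0.95 m from the base axis. Payload 3.1 kg.
Tool frame: the origin (TCP) lies between the finger pads; the fingertips stand 8 mm ahead of it and the grasp point (between the pads) lies 11 mm behind it; z points along the fingers, y is the direction in which the jaws open and shut (so a half turn about z gives the same grasp; the last joint's range is limited). The gripper opens to 85 mm and grips with 20 to 120 N. Pads are 22 mm wide; open, the fingers measure 114 mm over their backs; the gripper's body (76 mm by 85 mm) begins 54 mm behind the grasp point. The pads swing forward as they close: fully open they stand 13 mm farther back than shut.
Start: joints at [-1.307, 0.308, 1.634, -0, 1.2, -0.07], TCP at [0.205, -0.591, 0.239] pointing down, gripper open.
Joint ranges: [-3.06, 3.06], [-0.79, 1.96], [0.05, 2.63], [-1.19, 4.34], [0.05, 2.64], [-2.94, 2.94]. Speed limits (rad/s): [2.79, 2.79, 3.14, 3.14, 3.14, 3.14].

INTERFACE

Orientations are given as a 3x3 rotation matrix whose columns are the frame's x, y, z axes.
In Python, from bench import bot, viewer, look_for gives the robot as it stands.
- The arm moves only by the shell command python3 -m handwheel 'ROWS'. ROWS is JSON, a list of rows, each a list of 3 entries, a list of its own where there are three numbers: the opening, from 0 (shut) to 1 (fully open), then the shift along the world's x, y, z in cm, then the turn, a rotation vector about the world's x, y, z in degrees. In form: [[hand, [dx, dy, dz], [rx, ry, rz]], ...]. A call has 1 to 12 rows; each row shifts and turns the commanded pose from where the row before left it; what a row does not reach is not made up. A row lasts 1/8 s, in which the tool goes at most 62.5 mm and 10.7 degrees, less where a joint would pass 70% of its speed; a pose out of reach is approached as far as the arm can. A call is refused whole if a number of a shift passes 6.25 or a number of a turn 10.7, either way. A call with a gripper value outside its range is refused whole. The fingers move at their own pace and stop on an object; the grip force is fixed at half the most. Time passes only in rows, so rows that do not move let the fingers close. It gives the time, the measured TCP pose, the force and the opening at its end, in the units of the state.
- bot.sense(): the state, without advancing time (a new reading comes with each control period).
- viewer.capture(name): name is "side" or "top"; returns a dict with "image" (384x512x3 uint8, red, green, blue), "mtx" (3x3 intrinsics, pixels), "view" (4x4, takes a point from world to camera coordinates). Camera axes: x right, y up, looking along -z (the intrinsics and any distortion apply to the point x, -y, -z); pixel columns grow to the right and rows downward; lengths in m; the calibration is good to about 2 mm. A picture is of the moment at which its call begins. There is no depth.
- bot.hand_in(): hands the job in, once; it reports no verdict.
Trained networks look in a picture, given as the dict that the camera call returned (one of the last four; its "shot" number tells which), for a name from the list of things; names that differ only in an ending like _2 or _b are one class to them, and where a whole thing is asked for, a point or a joint stands for the part that bears it (a point fixed in the world has none). Each returns a list of dicts, best first, with "score" (0 to 1); they miss things now and then, are a little off and sometimes report something else, mostly with a low value. They report only what shows in the picture. A call takes as long as a camera call.
- look_for(target, picture): "location" ([column, row] in pixels, amid what is visible of it).
The state is a dict: "t": time; "joints": joint angles; "qvel": joint speeds; "effort": joint torques, N m; "tcp_pos": TCP position; "orientation": TCP orientation; "wrist_force": force on the tool from outside, world axes, zero at the start; "moment": the same for the moment, N m; "gripper_width": opening from 0.0 (shut) to 1.0 (fully open).
Only numpy, scipy, OpenCV 4.12 (cv2) and the standard library are available. Lean on these libraries where they do the work, as an engineer would, in place of code of your own. Each camera call takes 0.05 s, during which the arm holds its last target.

## Working session

There is one attempt and no reset: what is moved stays moved. The work goes in short steps, Python scripts to look and compute and a shell command to move; the robot and the scene stay as the last step left them, time stands still between calls to the robot, and variables do not carry over. Pictures are saved under pics/ and viewed, and the job is handed in when it is done.

```bash
mkdir -p pics; ls
python3 - <<'E'
from bench import bot, viewer, look_for
import cv2,pickle
s=bot.sense(); print(s)
for n in("side","top"):
    p=viewer.capture(n); cv2.imwrite(f"pics/{n}0.png",p["image"][:,:,::-1]); pickle.dump(p,open(f"{n}0.pkl","wb"))
    print(n,p["mtx"],p["view"],[k for k in p])
    for t in("pad_1","duct","adaptor","flap"):
        print(t,[(round(d["score"],2),d["location"]) for d in look_for(t,p)][:6])
E
```

```text
pics
{'t': 0.0, 'joints': array([-1.30669538e+00,  3.09012600e-01,  1.63518197e+00,  1.85193434e-05,
        1.19974038e+00, -6.96939784e-02]), 'qvel': array([ 7.46510430e-04, -1.47825562e-05, -1.45337453e-03,  5.59777535e-04,
        7.43907927e-04,  2.08778742e-04]), 'effort': array([ 6.29081806e-04, -4.15253913e+01, -2.76666176e+01,  4.17896024e-05,
        1.02268648e-02,  5.95038312e-07]), 'tcp_pos': array([ 0.20453939, -0.58972303,  0.23804454]), 'orientation': array([[ 9.44808077e-01,  3.27623784e-01, -5.94773943e-04],
       [ 3.27624274e-01, -9.44805378e-01,  2.26558125e-03],
       [ 1.80312681e-04, -2.33540184e-03, -9.99997257e-01]]), 'wrist_force': array([-0.545922  , -0.23177009, -0.45685495]), 'moment': array([-0.00545906, -0.00568707,  0.02243339]), 'gripper_width': 1.00177569467138}
side [[379.51999057   0.         255.53944565]
 [  0.         379.51999057 188.13101003]
 [  0.           0.           1.        ]] [[-0.9915087  -0.13003236  0.00144391  0.51745376]
 [ 0.08331503 -0.62668109  0.77480928 -0.14040042]
 [-0.09984541  0.76835044  0.6321934  -1.08084636]
 [ 0.          0.          0.          1.        ]] ['image', 'mtx', 'view', 'shot']
pad_1 [(0.79, [228.5, 266.1])]
duct [(0.66, [225.4, 263.3])]
adaptor [(0.6, [238.3, 265.0])]
flap [(0.94, [241.4, 193.1])]
top [[446.39362704   0.         248.46733907]
 [  0.         446.39362704 191.23470545]
 [  0.           0.           1.        ]] [[-1.12345334e-02 -9.99936864e-01 -2.32770561e-04 -5.82571496e-02]
 [ 9.80095772e-01 -1.10577559e-02  1.98217064e-01 -5.38360734e-01]
 [-1.98207123e-01  1.99873877e-03  9.80158121e-01 -1.35070185e+00]
 [ 0.00000000e+00  0.00000000e+00  0.00000000e+00  1.00000000e+00]] ['image', 'mtx', 'view', 'shot']
pad_1 [(0.81, [218.9, 189.4])]
duct [(0.86, [218.7, 189.6])]
adaptor [(0.46, [216.2, 188.8])]
flap [(0.91, [233.0, 179.9])]
```

View pics/top0.png

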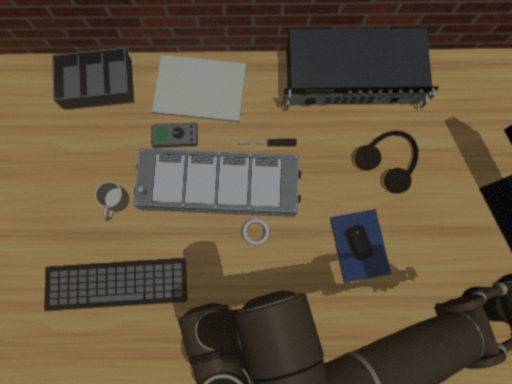

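View pics/side0.png

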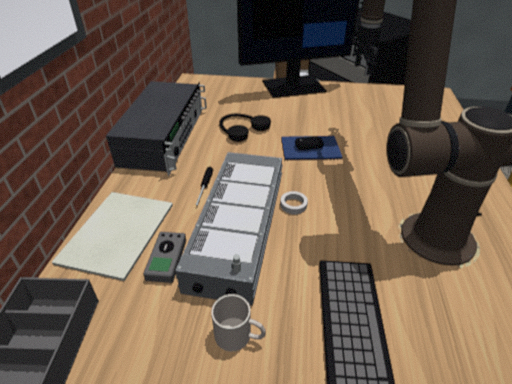

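The top view shows the duct at columns 136–299, rows 148–214, with four plates and ribs on the far side. The adaptor stands on the left ledge near (143,190). I'll zoom in for corners.

Run:
```python
import pickle,cv2
for n,(a,b,c,d) in {"top":(130,305,140,220),"side":(170,290,145,300)}.items():
    p=pickle.load(open(n+"0.pkl","rb")); im=p["image"][c:d,a:b,::-1]
    k=4.5 if n=="top" else 3.8
    cv2.imwrite(f"pics/{n}0z.png",cv2.resize(im,None,fx=k,fy=k,interpolation=cv2.INTER_CUBIC))
```

```text
(no output)
```

View pics/top0z.png

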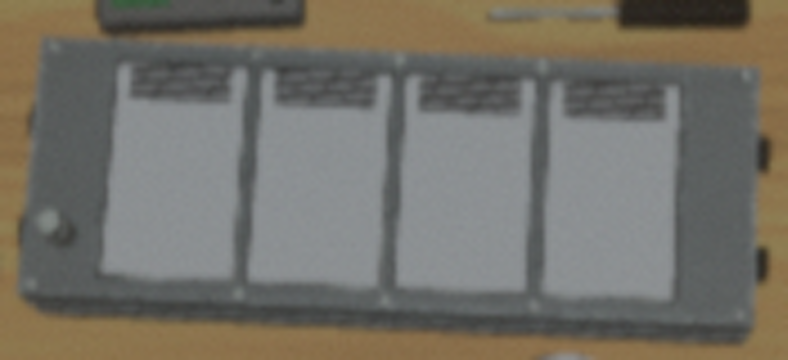

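View pics/side0z.png

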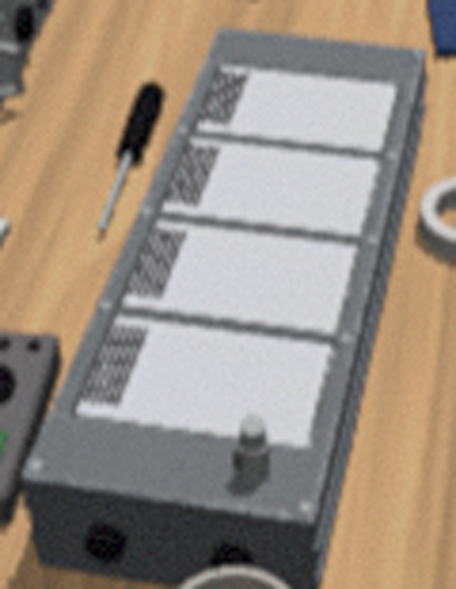

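```bash
cat > h.py <<'E'
import numpy as np,pickle,cv2
def proj(p,X):
    X=np.atleast_2d(X); c=X@p["view"][:3,:3].T+p["view"][:3,3]
    c=c*[1,-1,-1]; q=c@np.array(p["mtx"]).T; return q[:,:2]/q[:,2:]
def d2w(P,L):
    x,y,a=P; c,s=np.cos(a),np.sin(a); L=np.atleast_2d(L)
    return np.c_[x+c*L[:,0]-s*L[:,1],y+s*L[:,0]+c*L[:,1],L[:,2]]
E
python3 - <<'E'
from h import *
from scipy.optimize import least_squares
t=pickle.load(open("top0.pkl","rb"));s=pickle.load(open("side0.pkl","rb"))
L=np.array([[75,195,90],[-75,195,90],[75,-195,90],[-75,-195,90],[91,250,90],[91,-250,90],[-91,-250,90],[-91,250,90]])/1000.
T=np.array([[118,62],[102,275],[680,85],[672,300],[45,38],[757,70],[742,320],[22,292]])/4.5+[130,140]
S=np.array([[76,412],[308,443],[220,66],[397,85],[222,30],[222,30],[425,50],[315,520]])/3.8+[170,145]
ms=np.array([1,1,1,1,0,1,1,1])[:,None]
ft=lambda P:(proj(t,d2w(P,L))-T); fs=lambda P:(proj(s,d2w(P,L))-S)*ms
for nm,f in(("t",lambda P:ft(P).ravel()),("s",lambda P:fs(P).ravel()),("b",lambda P:np.r_[ft(P).ravel(),fs(P).ravel()])):
    r=least_squares(f,[.55,.05,0],loss="soft_l1"); print(nm,r.x.round(4),np.abs(r.fun).max().round(2),np.sqrt((r.fun**2).mean()).round(2))
P=r.x; np.save("P.npy",P); print(ft(P).round(1).tolist(),fs(P).round(1).tolist())
print("pads",d2w(P,[[.061,y,.09] for y in(.15,.05,-.05,-.15)]).round(4))
E
```

```text
t [ 0.5675  0.0316 -0.0551] 2.86 0.98
s [ 0.567   0.0348 -0.0536] 1.2 0.56
b [ 0.5673  0.0329 -0.0546] 2.42 0.85
[[-0.5, -0.0], [-1.1, -0.0], [-0.3, 0.1], [0.0, -0.1], [-1.4, -0.4], [0.4, -0.8], [2.4, 1.4], [-1.8, 0.6]] [[-0.2, -0.6], [-0.3, 0.2], [0.4, -1.1], [0.3, -1.0], [-0.0, 0.0], [-0.8, -1.5], [0.2, -1.0], [0.1, -0.1]]
pads [[ 0.6364  0.1794  0.09  ]
 [ 0.631   0.0795  0.09  ]
 [ 0.6255 -0.0203  0.09  ]
 [ 0.62   -0.1202  0.09  ]]
```

```bash
python3 -m handwheel '[[0,[3.8,4.3,0],[0,0,-2.2]],[0,[3.8,4.3,0],[0,0,-2.2]],[0,[3.8,4.3,0],[0,0,-2.2]],[0,[3.8,4.3,0],[0,0,-2.2]],[0,[3.8,4.3,0],[0,0,-2.2]],[0,[3.8,4.3,0],[0,0,-2.2]],[0,[3.8,4.3,0],[0,0,-2.2]],[0,[3.8,4.3,0],[0,0,-2.2]],[0,[3.8,4.3,0],[0,0,-2.2]],[0,[3.8,4.3,0],[0,0,-2.4]],[0,[3.5,4,0],[0,0,0]],[0,[0,0,0],[0,0,0]]]'; python3 -c "
from bench import bot
print(bot.sense())"
```

```text
t: 2.0
tcp_pos: [0.6219, -0.1173, 0.2393]
orientation: [[0.999, -0.049, 0.001], [-0.049, -0.999, 0.001], [0.001, -0.001, -1.0]]
wrist_force: [-1.0, -1.0, 0.4]
gripper_width: 0.005
{'t': 2.0, 'joints': array([-2.55712922e-01,  3.22189285e-01,  1.61520765e+00,  1.08171174e-03,
        1.20304418e+00,  1.36350258e+00]), 'qvel': array([-0.05744427, -0.01999944,  0.04062528, -0.04454301,  0.01722533,
       -0.01876614]), 'effort': array([  1.39366273, -41.86557055, -28.27419698,   0.28113537,
        -0.12417994,   0.10002251]), 'tcp_pos': array([ 0.62186441, -0.1172932 ,  0.23932034]), 'orientation': array([[ 9.98808237e-01, -4.87876041e-02,  1.36959509e-03],
       [-4.87885758e-02, -9.98808893e-01,  6.85249240e-04],
       [ 1.33453208e-03, -7.51253178e-04, -9.99998827e-01]]), 'wrist_force': array([-1.03814602, -0.97574337,  0.37928098]), 'moment': array([0.02723612, 0.00970605, 0.01295662]), 'gripper_width': 0.0054583030159237895}
```

```bash
python3 -m handwheel '[[0,[-0.2,-0.3,-4],[0,0,0]],[0,[0,0,-4],[0,0,0]],[0,[0,0,-3],[0,0,0]],[0,[0,0,-1.5],[0,0,0]],[0,[0,0,0],[0,0,0]],[0,[0,0,0],[0,0,0]]]'
python3 - <<'E'
from bench import viewer
import cv2
p=viewer.capture("side"); im=cv2.resize(p["image"][100:300,150:330,::-1],None,fx=3,fy=3,interpolation=cv2.INTER_CUBIC); cv2.imwrite("pics/s1.png",im)
E
```

```text
t: 2.75
tcp_pos: [0.6189, -0.1241, 0.1159]
orientation: [[0.999, -0.054, 0.003], [-0.054, -0.999, -0.001], [0.003, 0.001, -1.0]]
wrist_force: [-0.6, -0.1, 0.6]
gripper_width: 0.007
```

View pics/s1.png

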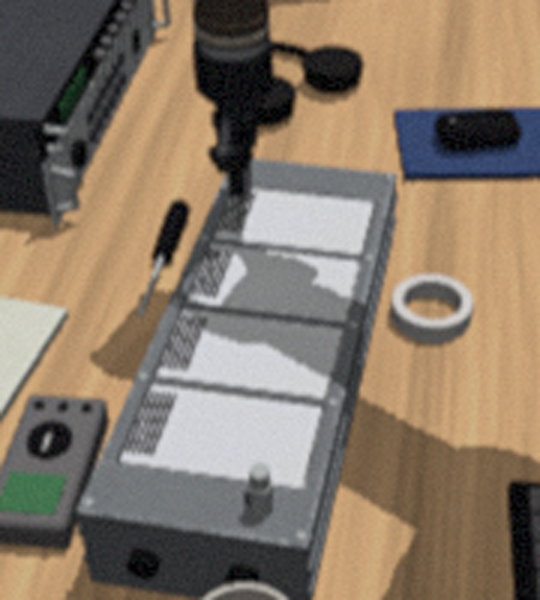

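The fingertips hang over plate 4's ribs at crop (240,195). Descending in small steps.

```bash
python3 -m handwheel '[[0,[0,0.2,-0.8],[0,0,0]],[0,[0,0,-0.4],[0,0,0]],[0,[0,0,0],[0,0,0]]]';python3 -m handwheel '[[0,[0,0,-0.3],[0,0,0]],[0,[0,0,0],[0,0,0]]]';python3 -m handwheel '[[0,[0,0,-0.15],[0,0,0]],[0,[0,0,0],[0,0,0]]]';python3 -m handwheel '[[0,[0,0,-0.1],[0,0,0]],[0,[0,0,0],[0,0,0]]]'
```

```text
t: 3.18
tcp_pos: [0.6172, -0.1213, 0.1017]
orientation: [[0.999, -0.053, -0.001], [-0.053, -0.999, 0.0], [-0.001, -0.0, -1.0]]
wrist_force: [-0.1, 0.0, 0.6]
gripper_width: 0.002
t: 3.42
tcp_pos: [0.6176, -0.1215, 0.099]
orientation: [[0.999, -0.054, -0.001], [-0.054, -0.999, 0.0], [-0.001, -0.0, -1.0]]
wrist_force: [-0.3, -0.7, 0.6]
gripper_width: 0.001
t: 3.68
tcp_pos: [0.618, -0.1216, 0.0981]
orientation: [[0.999, -0.054, 0.0], [-0.054, -0.999, -0.0], [0.0, 0.0, -1.0]]
wrist_force: [-0.6, -0.1, 2.2]
gripper_width: 0.001
t: 3.92
tcp_pos: [0.6179, -0.1216, 0.0974]
orientation: [[0.999, -0.054, 0.0], [-0.054, -0.999, -0.0], [0.0, 0.0, -1.0]]
wrist_force: [-0.5, -0.3, 4.1]
gripper_width: 0.002
```

```bash
for i in 1 2 3; do python3 -m handwheel '[[0,[0,0,-0.1],[0,0,0]],[0,[0,0,0],[0,0,0]]]' | grep -E 'tcp|force'; done
```

```text
tcp_pos: [0.618, -0.1216, 0.0967]
wrist_force: [-2.1, -0.2, 5.9]
tcp_pos: [0.618, -0.1216, 0.0961]
wrist_force: [-2.5, 0.3, 8.6]
tcp_pos: [0.618, -0.1216, 0.0956]
wrist_force: [-4.7, 1.2, 11.3]
```

Plate 4's force rises linearly to 11 N within 2.5 mm, so it behaves as a screwed-down plate. Next is plate 3.

```bash
python3 -m handwheel '[[0,[0,0,2],[0,0,0]],[0,[0.3,5,0],[0,0,0]],[0,[0.4,5.1,0],[0,0,0]],[0,[0,0,0],[0,0,0]],[0,[0,0,-1],[0,0,0]],[0,[0,0,-0.4],[0,0,0]],[0,[0,0,0],[0,0,0]]]'| grep -E 'tcp|force'; python3 -m handwheel '[[0,[0,0,-0.2],[0,0,0]],[0,[0,0,0],[0,0,0]]]'| grep -E 'tcp|force'; for i in 1 2 3; do python3 -m handwheel '[[0,[0,0,-0.1],[0,0,0]],[0,[0,0,0],[0,0,0]]]' | grep -E 'tcp|force'; done
```

```text
tcp_pos: [0.6241, -0.0216, 0.0988]
wrist_force: [0.6, -0.4, 0.2]
tcp_pos: [0.6249, -0.021, 0.0979]
wrist_force: [-0.2, 0.3, -0.2]
tcp_pos: [0.625, -0.0209, 0.0973]
wrist_force: [-1.3, -1.2, 4.4]
tcp_pos: [0.6251, -0.0208, 0.0961]
wrist_force: [-1.0, -2.6, 4.8]
tcp_pos: [0.625, -0.0208, 0.0948]
wrist_force: [-0.3, -3.1, 3.4]
```

```bash
for i in 1 2 3; do python3 -m handwheel '[[0,[0,0,-0.15],[0,0,0]],[0,[0,0,0],[0,0,0]]]' | grep -E 'tcp|force'; done
```

```text
tcp_pos: [0.6249, -0.0206, 0.0932]
wrist_force: [0.5, -2.5, 2.4]
tcp_pos: [0.6248, -0.0204, 0.0916]
wrist_force: [-0.1, -1.8, 2.5]
tcp_pos: [0.6246, -0.0204, 0.09]
wrist_force: [-0.1, -3.3, 2.8]
```

Plate 3 rocks: it has gone down 8 mm at a steady 2.5 N. I'll push it into the duct.

```bash
for i in 1 2 3; do python3 -m handwheel '[[0,[0,0,-0.3],[0,0,0]],[0,[0,0,-0.3],[0,0,0]],[0,[0,0,-0.3],[0,0,0]],[0,[0,0,0],[0,0,0]]]' | grep -E 'tcp|force'; done
python3 - <<'E'
from bench import viewer
import cv2
p=viewer.capture("side"); im=cv2.resize(p["image"][80:300,150:330,::-1],None,fx=2.7,fy=2.7,interpolation=cv2.INTER_CUBIC); cv2.imwrite("pics/s2.png",im)
E
```

```text
tcp_pos: [0.6247, -0.0201, 0.0807]
wrist_force: [0.7, -0.2, 2.1]
tcp_pos: [0.6248, -0.0205, 0.0717]
wrist_force: [1.0, -0.0, 0.4]
tcp_pos: [0.6244, -0.0205, 0.0627]
wrist_force: [1.9, 0.3, -0.1]
```

View pics/s2.png

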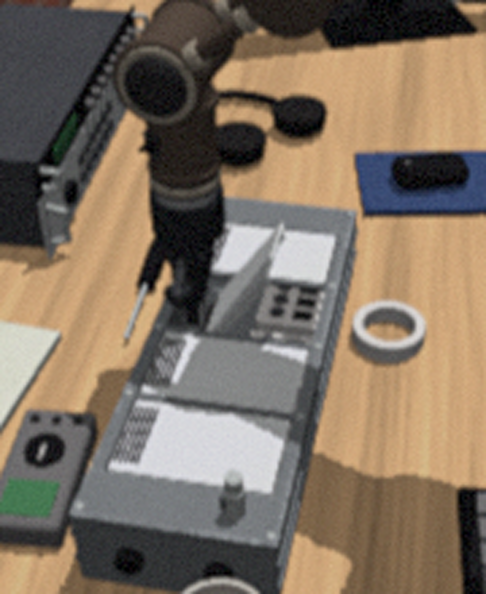

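The flap in plate 3 is raised about 55° (its near edge tip is at crop (282,228), sockets visible). Now I'll withdraw upward and move round to the robot's side.

```bash
python3 -m handwheel '[[0,[0.2,0,0],[0,0,0]],[0,[0,0,1.5],[0,0,0]],[0,[0,0,3],[0,0,0]],[0,[0,0,5],[0,0,0]],[0,[0,0,5.5],[0,0,0]],[0,[0,0,5],[0,0,0]],[0,[-4.5,0.2,0],[0,0,0]],[0,[-5,0.3,0],[0,0,0]],[0,[-5.2,0.3,0],[0,0,0]],[0,[0,0,0],[0,0,0]],[0,[0,0,0],[0,0,0]]]'
python3 - <<'E'
from bench import viewer
import cv2
for n in("side","top"):
    p=viewer.capture(n); a=p["image"][80:300,150:330,::-1] if n=="side" else p["image"][130:330,120:320,::-1]
    cv2.imwrite(f"pics/{n}3.png",cv2.resize(a,None,fx=2.7,fy=2.7,interpolation=cv2.INTER_CUBIC))
E
```

```text
t: 10.22
tcp_pos: [0.4805, -0.0126, 0.2645]
orientation: [[0.999, -0.054, 0.003], [-0.054, -0.999, -0.0], [0.003, 0.0, -1.0]]
wrist_force: [0.6, 0.3, 0.0]
gripper_width: 0.001
```

View pics/side3.png

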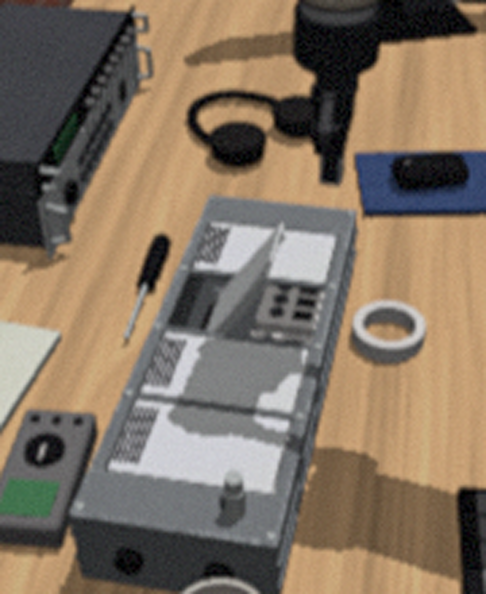

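View pics/top3.png

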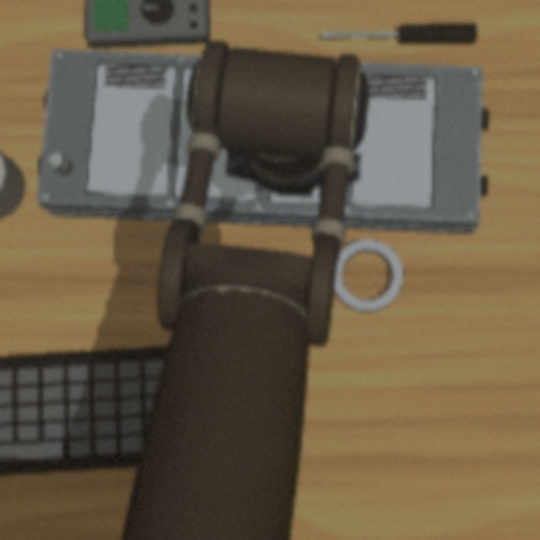

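The flap holds at about 55° with the hand clear on the near side. Descending and pushing.

```bash
python3 -m handwheel '[[0,[0,0,-4],[0,0,0]],[0,[0,0,-4],[0,0,0]],[0,[0,0,-3],[0,0,0]],[0,[1.5,-0.1,0],[0,0,0]],[0,[1.5,-0.1,0],[0,0,0]],[0,[0,0,0],[0,0,0]]]'|grep -E "tcp|force";  python3 -m handwheel '[[0,[1,-0.1,0],[0,0,0]],[0,[1,-0.0,0],[0,0,0]],[0,[0,0,0],[0,0,0]]]'|grep -E "tcp|force"; python3 -m handwheel '[[0,[0.8,-0.1,0],[0,0,0]],[0,[0.8,0,0],[0,0,0]],[0,[0,0,0],[0,0,0]]]'|grep -E "tcp|force"; python3 -m handwheel '[[0,[0.8,-0.1,0],[0,0,0]],[0,[0.8,0,0],[0,0,0]],[0,[0,0,0],[0,0,0]]]'|grep -E "tcp|force"
python3 - <<'E'
from bench import viewer
import cv2
p=viewer.capture("side"); im=cv2.resize(p["image"][80:300,150:330,::-1],None,fx=2.7,fy=2.7,interpolation=cv2.INTER_CUBIC); cv2.imwrite("pics/s4.png",im)
E
```

```text
tcp_pos: [0.5137, -0.015, 0.1555]
wrist_force: [0.2, 0.5, -0.5]
tcp_pos: [0.5308, -0.0156, 0.1537]
wrist_force: [-0.2, -0.7, 0.0]
tcp_pos: [0.5468, -0.0166, 0.1534]
wrist_force: [-0.2, -0.5, 0.3]
tcp_pos: [0.5647, -0.0179, 0.1555]
wrist_force: [-0.9, -0.7, 6.6]
```

View pics/s4.png

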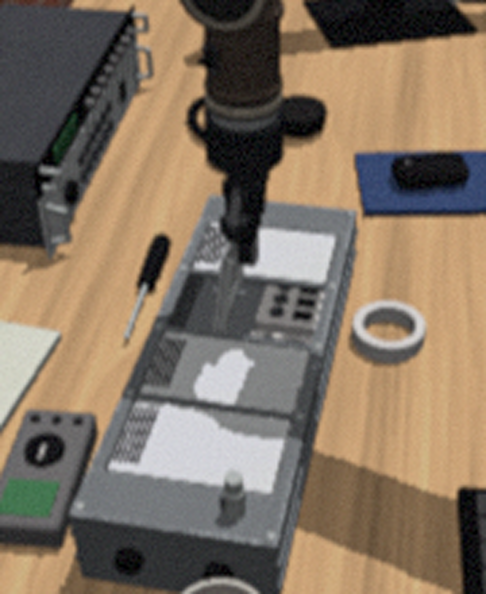

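The flap is at about 75–80°, but the 6.6 N upward force suggests its edge is catching under a step on the finger. I'll back off, rise and push with the tip only.

```bash
python3 -m handwheel '[[0,[-2,0.1,0],[0,0,0]],[0,[0,0,2],[0,0,0]],[0,[0,0,0],[0,0,0]],[0,[1,0,0],[0,0,0]],[0,[0.5,-0.1,0],[0,0,0]],[0,[0,0,0],[0,0,0]]]'|grep -E "tcp|force";  python3 -m handwheel '[[0,[0.5,0,0],[0,0,0]],[0,[0.3,0,0],[0,0,0]],[0,[0,0,0],[0,0,0]]]'|grep -E "tcp|force"; python3 -m handwheel '[[0,[0.3,-0.1,0],[0,0,0]],[0,[0,0,0],[0,0,0]]]'|grep -E "tcp|force"
python3 - <<'E'
from bench import viewer
import cv2
p=viewer.capture("side"); im=cv2.resize(p["image"][100:240,190:300,::-1],None,fx=4.2,fy=4.2,interpolation=cv2.INTER_CUBIC); cv2.imwrite("pics/s5.png",im)
E
```

```text
tcp_pos: [0.5572, -0.0176, 0.1726]
wrist_force: [0.2, 0.8, 0.5]
tcp_pos: [0.5649, -0.0175, 0.1732]
wrist_force: [-0.2, 0.8, 0.1]
tcp_pos: [0.5679, -0.0185, 0.1733]
wrist_force: [0.3, -0.4, -0.4]
```

View pics/s5.png

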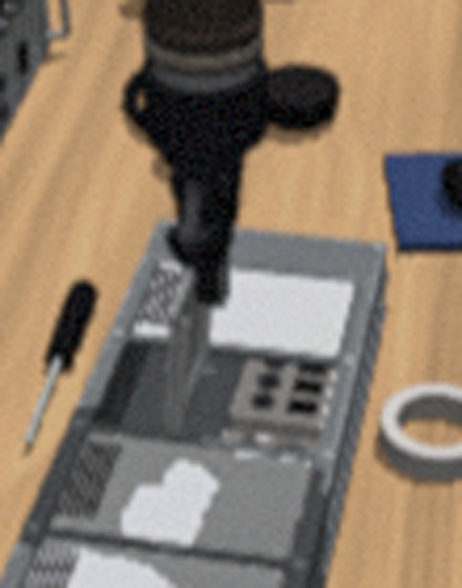

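```bash
for i in 1 2 3; do python3 -m handwheel '[[0,[0.3,0,0],[0,0,0]],[0,[0,0,0],[0,0,0]]]'|grep -E "tcp|force"; done
python3 - <<'E'
from bench import viewer
import cv2
p=viewer.capture("side"); im=cv2.resize(p["image"][100:240,190:300,::-1],None,fx=4.2,fy=4.2,interpolation=cv2.INTER_CUBIC); cv2.imwrite("pics/s6.png",im)
E
```

```text
tcp_pos: [0.5711, -0.0186, 0.1734]
wrist_force: [0.9, 0.3, -0.6]
tcp_pos: [0.5741, -0.0185, 0.1733]
wrist_force: [-0.3, -0.4, 0.3]
tcp_pos: [0.5771, -0.0185, 0.1733]
wrist_force: [0.4, -0.4, 0.3]
```

View pics/s6.png

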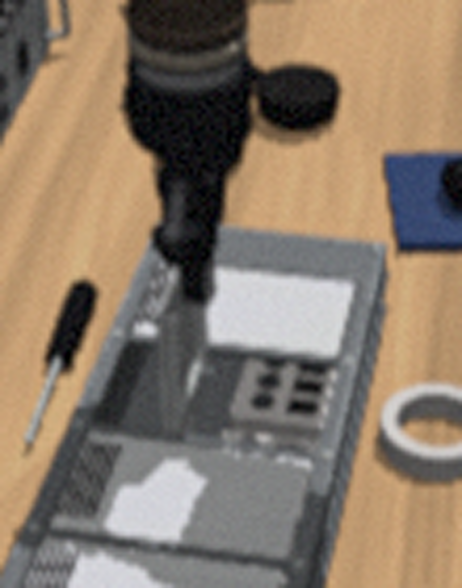

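```bash
python3 -m handwheel '[[0,[0.3,0,0],[0,0,0]],[0,[0,0,0],[0,0,0]]]'|grep -E "tcp|force"; python3 -m handwheel '[[0,[-2,0.1,0],[0,0,0]],[0,[-4,0.2,0],[0,0,0]],[0,[-4,0.2,1],[0,0,0]],[0,[0,0,4],[0,0,0]],[0,[0,0,0],[0,0,0]]]'|grep -E "tcp|force"
python3 - <<'E'
from bench import viewer
from h import *
P=np.load("P.npy"); p=viewer.capture("side"); pickle.dump(p,open("s7.pkl","wb"))
im=cv2.resize(p["image"][120:240,190:300,::-1],None,fx=5,fy=5,interpolation=cv2.INTER_CUBIC)
cv2.imwrite("pics/s7.png",im)
for th in (1.3,1.4,1.5,1.57,1.65,1.75):
    L=[[.025-.1*np.cos(th),y,.0875+.1*np.sin(th)] for y in(-.005,-.095)]
    print(th,((proj(p,d2w(P,L))-[190,120])*5).round(0).tolist())
print(((proj(p,d2w(P,[[.025,-.005,.09],[.025,-.095,.09]]))-[190,120])*5).round(0).tolist())
E
```

```text
tcp_pos: [0.58, -0.0185, 0.1733]
wrist_force: [-1.0, -0.7, 0.7]
tcp_pos: [0.4822, -0.0137, 0.2267]
wrist_force: [0.3, 0.7, 0.3]
1.3 [[240.0, 281.0], [275.0, 185.0]]
1.4 [[221.0, 275.0], [258.0, 180.0]]
1.5 [[203.0, 271.0], [240.0, 177.0]]
1.57 [[190.0, 270.0], [228.0, 175.0]]
1.65 [[175.0, 268.0], [214.0, 174.0]]
1.75 [[157.0, 268.0], [197.0, 174.0]]
[[198.0, 409.0], [233.0, 311.0]]
```

View pics/s7.png

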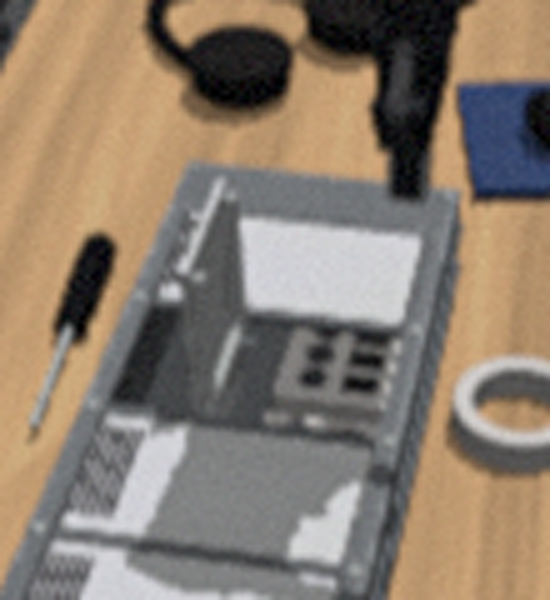

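The raised edge runs (190,271)–(231,183), matching the 1.57 rad prediction [(190,270)–(228,175)]. I'll clear the arm and check from above.

```bash
python3 -m handwheel '[[0,[-1,0,3],[0,0,0]],[0,[0,-5,1],[0,0,0]],[0,[0,-5,0],[0,0,0]],[0,[0,-5,0],[0,0,0]],[0,[0,-5,0],[0,0,0]],[0,[0,-5,0],[0,0,0]],[0,[0,-5,0],[0,0,0]],[0,[0,0,0],[0,0,0]],[0,[0,0,0],[0,0,0]]]'
python3 - <<'E'
from bench import viewer
from h import *
P=np.load("P.npy"); p=viewer.capture("top"); q=viewer.capture("side")
cv2.imwrite("pics/t8.png",np.vstack([cv2.resize(p["image"][130:230,120:310,::-1],None,fx=3,fy=3,interpolation=cv2.INTER_CUBIC),cv2.resize(q["image"][140:240,120:310,::-1],None,fx=3,fy=3,interpolation=cv2.INTER_CUBIC)]))
for n,i in(("top",p),("side",q)):
    a=pickle.load(open(n+"0.pkl","rb"))
    d=np.abs(i["image"].astype(int)-a["image"]).sum(2).astype(np.uint8)
    cv2.imwrite(f"pics/{n}8.png",np.vstack([i["image"][:,:,::-1]])[:600])
for th in (1.4,1.5,1.57,1.65,1.75):
    L=[[.025-.1*np.cos(th),y,.0875+.1*np.sin(th)] for y in(-.005,-.095)]
    print(th,((proj(p,d2w(P,L))-[120,130])*3).round(0).tolist(),((proj(q,d2w(P,L))-[120,140])*3+[0,300]).round(0).tolist())
E
```

```text
t: 16.52
tcp_pos: [0.4694, -0.3129, 0.262]
orientation: [[0.999, -0.054, -0.002], [-0.054, -0.999, 0.002], [-0.002, -0.002, -1.0]]
wrist_force: [0.5, 0.3, 0.2]
gripper_width: 0.004
1.4 [[289.0, 119.0], [383.0, 123.0]] [[343.0, 405.0], [365.0, 348.0]]
1.5 [[290.0, 109.0], [383.0, 113.0]] [[332.0, 403.0], [354.0, 346.0]]
1.57 [[290.0, 102.0], [384.0, 106.0]] [[324.0, 402.0], [347.0, 345.0]]
1.65 [[290.0, 94.0], [384.0, 98.0]] [[315.0, 401.0], [339.0, 344.0]]
1.75 [[291.0, 84.0], [385.0, 88.0]] [[304.0, 401.0], [328.0, 344.0]]
```

View pics/t8.png

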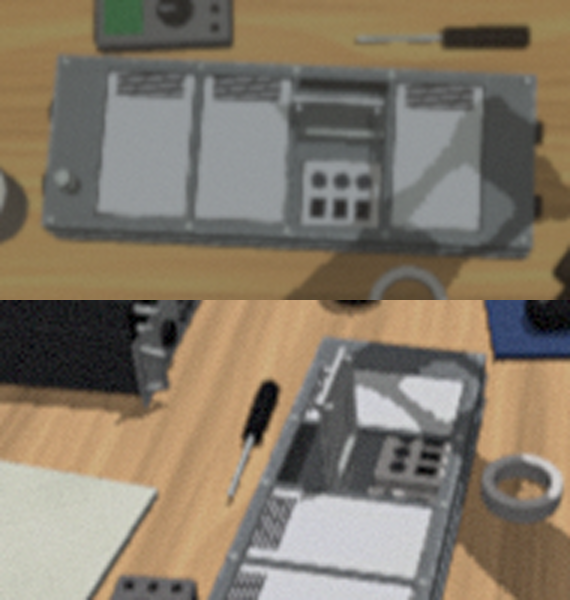

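View pics/top8.png

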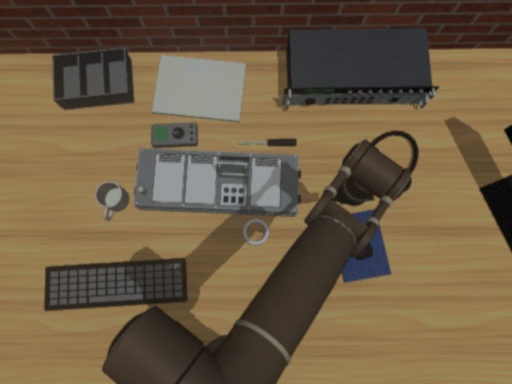

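From above, the flap's edge lies at rows 97–103, which matches about 1.58–1.62 rad. It has stayed upright and the bystanders look unmoved (adaptor at (143,190), tape at (256,232)).

```bash
python3 -c "
from bench import bot
print(bot.hand_in())"
```

```text
the job is handed in; nothing more can be done
None
```

The access flap is plate 3. It now stands upright, and I handed the job in at about 16.6 s on the robot's clock.

- **Finding it:** I pressed plate 4 first. Its force climbed steadily to about 11 N within 3 mm, so it is screwed down. Plate 3 gave way at about 5 N, then followed the fingertips 8 mm down at 2.5 N. Having found it, I did not press plates 1 and 2.
- **Opening it:** I pushed the ribbed end about 36 mm into the duct, which tipped the near end up to roughly 55°. I then pushed the raised end back from the robot's side with the closed fingertips, without gripping it.
- **One correction:** during that push, an upward force of 6.6 N suggested the plate's edge was catching under a step on the finger. I backed off, raised the hand 2 cm and finished the push with the tips.
- **Last checks:** the side view puts the flap at about 1.57 rad and the top view at about 1.6 rad. They differ by a few hundredths of a radian, which is within measurement error. It stayed there after the hand withdrew.
- **Everything else:** the arm was clear of everything. Most of the other things showed no visible shift by eye in the last top view. In that view the arm hid the mouse and part of the headphones, but it stayed well above both.

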